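Clamp a valve block in the check nest and release it

ROBOT

A 7-joint arm with a two-finger parallel gripper is mounted at the origin on the work surface. World frame = base frame: x ahead of the robot, y to its left, z up, the work surface at z = 0. Lengths are in m, angles in rad, forces in N, time in s.
With the tool pointing down it reaches from about 0.4 to 0.85 m from the base axis. Payload 4.5 kg.
Tool frame: the origin (TCP) lies midway between the tips of the shut fingers; the grasp point (between the pads) lies 19 mm behind it; z points along the fingers, y is the line along which they close (so a half turn about z gives the same grasp; the last joint's range is limited). The gripper opens to 88 mm and grips with 3 to 60 N. Pads are 18 mm wide; open, the fingers measure 123 mm over their backs; the gripper's body (75 mm by 187 mm) begins 45 mm behind the grasp point.
Start: joints at [1.27, 0.689, -0.195, 1.565, 0.157, 0.902, -0.215], TCP at [0.205, -0.59, 0.239] pointing down, gripper open.
Joint ranges: [-3.01, 3.01], [-0.46, 2.08], [-1.47, 1.51], [0.13, 2.56], [-1, 4.14], [0.04, 2.09], [-2.66, 2.66]. Speed limits (rad/s): [2.57, 2.57, 3.14, 3.14, 3.14, 3.14, 3.14].

INTERFACE

Orientations are given as a unit quaternion [w, x, y, z].
In Python, from cell import monitor, grab_frame, camera_model, job gives the robot as it stands. The module is installed in compiled form; this text tells all that it offers.
- The arm moves only by the tool move_arm, never from a script. Its argument "moves" is text: rows parted by semicolons, each of 5 numbers parted by spaces: the shift along the tool's x, y, z in mm, then the turn about the tool's z in rad, then the opening, from -1 (shut) to 1 (fully open). A call has 1 to 12 rows; each row is the pose to reach, as a shift and turn from the pose commanded when the call began, along the tool's axes at that moment; what a row does not reach only later rows make up. A row lasts 1/12 s, in which the tool goes at most 41.7 mm and 7.16 degrees, less where a joint would pass 70% of its speed; a pose out of reach is approached as far as the arm can. A call with a gripper value outside its range is refused whole. The fingers move at their own pace and stop on an object; "grip_force" is the grip in N (left out, the last holds). Time passes only in rows, so rows that repeat a pose let the fingers close. It gives the time, the measured TCP pose, the force, the opening and the grip force at its end, in the units of the state.
- monitor.read_state(): the state, without advancing time (a new reading comes with each control period).
- grab_frame(name): name is "side" or "top"; returns the picture (400x640x3 uint8, red, green, blue); there is no depth.
- camera_model(name): a dict with "fx", "fy", "cx", "cy" (pixels), "view" (4x4, takes a point from world to camera coordinates). Camera axes: x right, y down, z forward; pixel columns grow to the right and rows downward; lengths in m; the calibration is good to about 2 mm. A picture is of the moment at which its call begins. camera_model takes no time and is no camera call.
- job.job_done(): hands the job in; it is judged then, once.
The state is a dict: "clock": time; "joints": joint angles; "dq": joint speeds; "joint_efforts": joint torques, N m; "position": TCP position; "orientation": TCP orientation; "contact_force": force on the tool from outside, world axes, zero at the start; "wrist_torque": the same for the moment, N m; "opening": finger opening in m; "gripper_force": force on a finger pad.
Only numpy, scipy, OpenCV 4.12 (cv2) and the standard library are available. Lean on these libraries where they do the work, as an engineer would, in place of code of your own. Each camera call takes 0.05 s, during which the arm holds its last target. There are 200 camera calls.

TASK

Push the loose valve block along its guide until it is right up against the end stop of the check nest, then swing the toggle clamp's handle over centre so that the clamp locks down on the block. Take the hand off and leave it locked on its own for a good three seconds, then swing the handle all the way back so the clamp stands fully open, with the block still against the stop and the other things on the bench left alone.

Things in the scene. Friction and masses are not known exactly. Their poses are not given: they have to be found in the camera images.
- nest: Check nest bolted down: grey-painted plate 130 (x) by 300 mm (y from -140 to 160), 12 thick. Origin at bench level under where the clamp pad lands, z up. Two guide rails along y at x = +-33 mm, 12 wide, tops 22 mm above the bench, y = -125 to 30. The block is pushed towards +y. Behind the stop stands the clamp: cheeks y = 70 to 130, x = +-19, up to z = 87 mm. Its yaw varies.
- home (a point): Point fixed on the nest where the block's origin lies when the block touches the end stop (nest x 0, y -12.5, z 12 mm); axes are the nest's. The end stop is a steel bar across the guide, its face at nest y = 30, its top 36 mm above the bench.
- block: Loose valve block, aluminium, 50 mm wide by 85 long (its y, along the guide) by 40 high, about 0.4 kg, 2 mm play to each rail. Origin: centre of its underside, 12 mm above the bench. Top flat but for a black solenoid (22 x 20 x 16 mm) and a brass nipple 13 mm high, both 28 mm from the centre at the end far from the clamp. Starts 35 to 60 mm short of the stop.
- handle (a joint): Clamp handle angle, rad: 0 = fully open (stop), leaning 45 degrees towards nest +y, away from the block; 1.03 = locked (stop), leaning 14 degrees to -y. Dead centre near 0.95; past it the pad's spring keeps it locked. Turns about a line along nest x at nest y = 120, z = 63 mm. Light friction (0.1 N m) holds it where left; moving it takes up to about 10 N. Starts fully open.
- handle_end (a point): Free end of the clamp handle, on its axis, 185 mm from its turning line, always at nest x = 0. Open: nest y = 250, z = 194 mm; locked: nest y = 75, z = 242 mm. The last 105 mm is a black rubber grip 22 mm in diameter, below it a flat steel bar 18 mm wide.
- pad: Sprung rubber pad, 20 mm in diameter, on the clamp arm; origin at the centre of its lower face. The arm (two flat bars, 26 mm wide overall) pivots at nest y = 90, z = 75 mm, pad 90 mm out. Open, the arm stands up steeply between y = 30 and 105, top 180 mm above the bench; locked, it lies level, nothing above z = 95 mm, and the pad presses the block's top with about 6 N.
- jar: White jar, 60 mm in diameter, 75 mm high, bystander; origin at the centre of its underside.
- screwdriver: Screwdriver lying on the bench, bystander.
- tray: Grey open tray 120 x 160 x 35 mm, bystander; origin at the centre of its underside.
- carton: Small cardboard box 110 x 80 x 60 mm, bystander; origin at the centre of its underside.
There are look-alikes about, which are no part of the job. What is shaped like the block but blue or orange is not meant.

How it is judged:
By the outcome, as a careful person would: the job done as asked, in the order asked, and still so for the second after the job is handed in, with the robot touching nothing.
It also fails if it takes over 64 s, if anything falls off the work surface, if the arm or the gripper's body presses on something with over 40 N, if the wrist force passes 120 N, or if a joint passes its speed limit or range.

## Working session

There is one attempt and no reset: what is moved stays moved. The work goes in short steps, Python scripts to look and compute and a tool call to move; the robot and the scene stay as the last step left them, time stands still between calls to the robot, and variables do not carry over. Pictures are saved under pics/ and viewed, at most 10 in all, crops included, and the job is handed in when it is done.

Besides the shell and the picture viewer there is one more tool, called as name(argument=value, ...) on one line, values as JSON. move_arm: Moves the arm, as the interface text tells. Its arguments: {"type":"object","properties":{"moves":{"type":"string"},"grip_force":{"type":"number"}},"required":["moves"]}

```bash
mkdir -p pics
python3 - <<'E'
from cell import monitor, grab_frame, camera_model
import cv2,json
for n in("top","side"):
    cv2.imwrite(f"pics/{n}0.png",grab_frame(n)[:,:,::-1]); m=camera_model(n); print(n,m)
s=monitor.read_state(); print(s)
E
```

```text
top {'fx': 467.8884465523883, 'fy': 467.8884465523883, 'cx': 324.39312525013435, 'cy': 191.79595690738728, 'view': array([[ 0.02792215, -0.99954418,  0.01147942, -0.04497466],
       [-0.9900184 , -0.02923946, -0.13787173,  0.55678516],
       [ 0.13814454, -0.00751516, -0.99038357,  1.40791425],
       [ 0.        ,  0.        ,  0.        ,  1.        ]])}
side {'fx': 399.5918448157003, 'fy': 399.5918448157003, 'cx': 318.9749864474892, 'cy': 198.72030898024417, 'view': array([[-0.83730808, -0.54667249, -0.00802348,  0.45502545],
       [-0.39764233,  0.6189875 , -0.67729982,  0.32476436],
       [ 0.37522761, -0.56391813, -0.73566336,  0.95493126],
       [ 0.        ,  0.        ,  0.        ,  1.        ]])}
{'clock': 0.1, 'joints': array([ 1.26983007,  0.6899307 , -0.1945284 ,  1.56622313,  0.1573123 ,
        0.90252334, -0.21508741]), 'dq': array([-0.00011757, -0.00091836, -0.00142679, -0.00294343, -0.00172788,
        0.00097855, -0.00016345]), 'joint_efforts': array([-3.40699327e-03, -5.28499532e+01, -1.27095055e+00, -1.53834647e+01,
       -5.24432631e-02,  2.06857949e-03,  2.58754989e-05]), 'position': array([ 0.20511416, -0.58977943,  0.23797587]), 'orientation': array([-8.20973200e-04,  9.86015363e-01,  1.66652299e-01, -2.03241273e-04]), 'contact_force': array([0.77643919, 0.43741982, 0.68148176]), 'wrist_torque': array([ 0.02694287, -0.03390761,  0.01554084]), 'gripper_force': 0.0, 'opening': 0.08794077296602013}
```

View pics/top0.png

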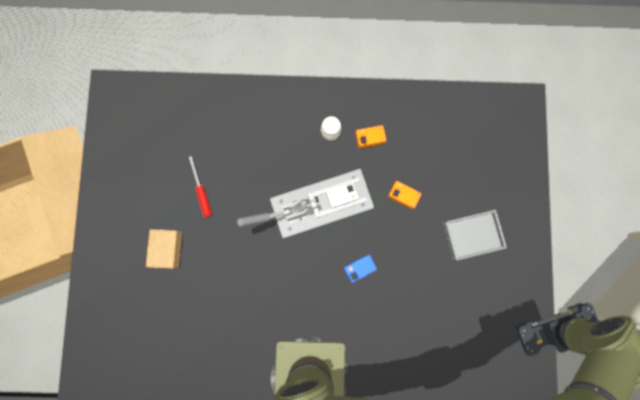

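View pics/side0.png

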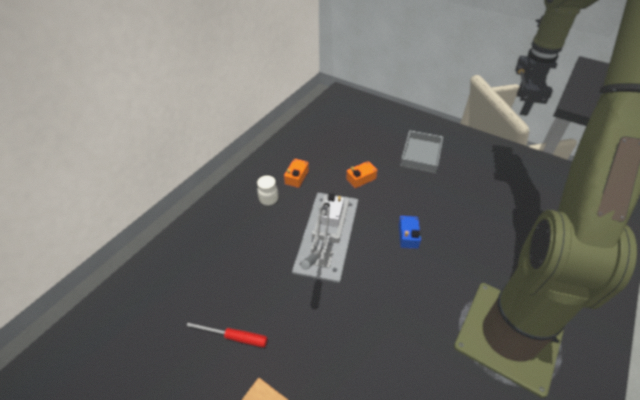

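The top view shows the nest at about (322,203), with the aluminium block between the rails at about (335,195) and the handle pointing left to (240,222). Look-alikes are orange at (371,136) and (405,194), and blue at (361,268). Only the grey block in the guide fits the description. I'll confirm that in an enlarged crop.

Run:
```python
import cv2
im=cv2.imread("pics/top0.png")[160:250,230:385]
cv2.imwrite("pics/c1.png",cv2.resize(im,None,fx=5,fy=5,interpolation=cv2.INTER_CUBIC))
```

```text
(no output)
```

View pics/c1.png

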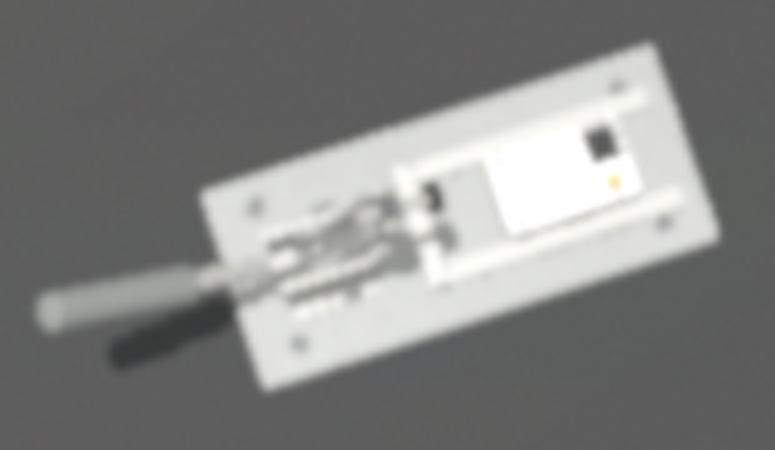

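The crop confirms the target. It is the bright aluminium block in the guide, with the black solenoid at crop (600,142) and the brass nipple at (615,182), both at the end far from the clamp. Its near face runs (485,155)–(508,237). Next I fit the nest pose from the plate corners.

```bash
cat > h.py <<'E'
import numpy as np, json, os
from scipy.optimize import least_squares
from cell import monitor, grab_frame, camera_model
def proj(n,P):
    m=camera_model(n); P=np.atleast_2d(P); c=P@m["view"][:3,:3].T+m["view"][:3,3]
    return np.c_[m["fx"]*c[:,0]/c[:,2]+m["cx"], m["fy"]*c[:,1]/c[:,2]+m["cy"]]
def n2w(p,P):
    c,s=np.cos(p[2]),np.sin(p[2]); P=np.atleast_2d(P).astype(float)
    return np.c_[p[0]+c*P[:,0]-s*P[:,1], p[1]+s*P[:,0]+c*P[:,1], P[:,2]]
def w2n(p,W):
    c,s=np.cos(p[2]),np.sin(p[2]); d=np.array(W[:2])-p[:2]
    return np.array([c*d[0]+s*d[1], -s*d[0]+c*d[1], W[2]])
def toolyaw(q):
    w,x,y,z=q; return np.arctan2(2*(x*y+w*z),1-2*(y*y+z*z))
def shift(p,target,s=None):
    """tool-axis shift (mm) and nest-frame tool pose to reach nest target (m)"""
    s=s or monitor.read_state(); from scipy.spatial.transform import Rotation as R
    q=s["orientation"]; r=R.from_quat([q[1],q[2],q[3],q[0]])
    return np.round(r.inv().apply(n2w(p,target)[0]-s["position"])*1000,1)
E
python3 - <<'E'
from h import *
c=lambda u:(np.array(u)+.5)/5-.5+[230,160]
K=np.array([[65,160,12],[65,-140,12],[-65,-140,12],[-65,160,12]])/1e3
U=c([(203,190),(653,42),(720,240),(266,392)])
f=least_squares(lambda p:(proj("top",n2w(p,K))-U).ravel(),[.5,0,.3]); p=f.x
print(p,f.fun.round(2)); np.save("nest.npy",p)
inv=lambda u,z:least_squares(lambda a:(proj("top",n2w(p,[[a[0],a[1],z]]))-c(u)).ravel(),[0,0]).x.round(4)
print("near face",inv((485,155),.052),inv((508,237),.052),"handle end",inv((50,312),.194),"stop",inv((398,165),.036))
print("sole",inv((600,142),.068),"nip",inv((615,182),.065))
s=monitor.read_state(); print("toolyaw",toolyaw(s["orientation"]),"nest pos",w2n(p,s["position"]))
for t in[(0,-.13,.1),(0,.28,.2),(0,.05,.2)]:print(n2w(p,[t]),shift(p,[t],s))
for n,t in(("jar",0),):pass
E
```

```text
[ 0.53051779 -0.03174514  0.34985892] [-0.15  0.45  0.08  0.51  0.19 -0.43 -0.12 -0.52]
near face [ 0.0263 -0.0136] [-0.026  -0.0109] handle end [0.0006 0.2476] stop [0.0394 0.0385]
sole [ 0.0098 -0.0814] nip [-0.0159 -0.0825]
toolyaw 0.3348672438815383 nest pos [-0.4969658  -0.41269211  0.23797587]
[[ 0.57507728 -0.15386988  0.1       ]] [ 492.7 -289.9  138.4]
[[0.43454351 0.23129276 0.2       ]] [ 486.5 -700.    39.1]
[[0.51337953 0.01522591 0.2       ]] [ 490.  -470.    38.7]
```

move_arm(moves="493 -290 60 -1.586 -1;493 -290 60 -1.586 -1;493 -290 60 -1.586 -1;493 -290 60 -1.586 -1;493 -290 60 -1.586 -1;493 -290 60 -1.586 -1;493 -290 60 -1.586 -1;493 -290 60 -1.586 -1;493 -290 60 -1.586 -1;493 -290 60 -1.586 -1;493 -290 60 -1.586 -1;493 -290 60 -1.586 -1")

```text
clock: 1.1
position: [0.5281, -0.2097, 0.1861]
orientation: [-0.0, 0.606, 0.796, -0.0]
contact_force: [0.5, -0.2, -0.9]
opening: 0.0102
gripper_force: 0.0
```

```bash
cat > st.py <<'E'
from h import *
import sys
p=np.load("nest.npy"); s=monitor.read_state()
print("t",s["clock"],"q",s["joints"].round(2),"nest",(w2n(p,s["position"])*1e3).round(1),"dyaw",round(toolyaw(s["orientation"])-p[2]-np.pi/2,4),"F",s["contact_force"].round(1),"op",s["opening"])
for a in sys.argv[1:]: print(a,shift(p,[[float(v)/1e3 for v in a.split(",")]],s))
E
python3 st.py 0,-125,100 0,-125,27
```

```text
t 1.1 q [ 0.61  0.73 -0.54  1.78  0.51  0.77  0.08] nest [ -63.3 -166.4  186.1] dyaw -0.0799 F [ 0.5 -0.2 -0.9] op 0.010202741655025748
0,-125,100 [46.3 59.8 86.1]
0,-125,27 [ 46.3  59.9 159.1]
```

move_arm(moves="40 60 86 -0.08 -1;40 60 86 -0.08 -1;40 60 86 -0.08 -1;40 60 86 -0.08 -1;40 60 86 -0.08 -1")

```text
clock: 1.52
position: [0.5741, -0.1559, 0.0992]
orientation: [-0.001, 0.575, 0.818, -0.001]
contact_force: [-0.7, -1.0, -0.3]
opening: 0.0005
gripper_force: 0.0
```

```bash
python3 st.py 0,-125,27
python3 - <<'E'
from h import *; import cv2
a=cv2.resize(grab_frame("top")[160:250,270:400],None,fx=5,fy=5,interpolation=2)
b=cv2.resize(grab_frame("side")[150:290,260:420],None,fx=4,fy=4,interpolation=2)
b=cv2.resize(b,(int(b.shape[1]*450/b.shape[0]),450))
import numpy as np
o=np.hstack([a,b]); o=cv2.resize(o,None,fx=.68,fy=.68); print(o.shape)
cv2.imwrite("pics/a1.png",o[:,:,::-1])
E
```

```text
t 1.5167 q [ 0.45  0.88 -0.47  1.76  0.6   0.66 -0.01] nest [  -1.6 -131.6   99.2] dyaw -0.0035 F [-0.7 -1.  -0.3] op 0.00047905028550855453
0,-125,27 [ 6.5  1.8 72.2]
(306, 792, 3)
```

View pics/a1.png

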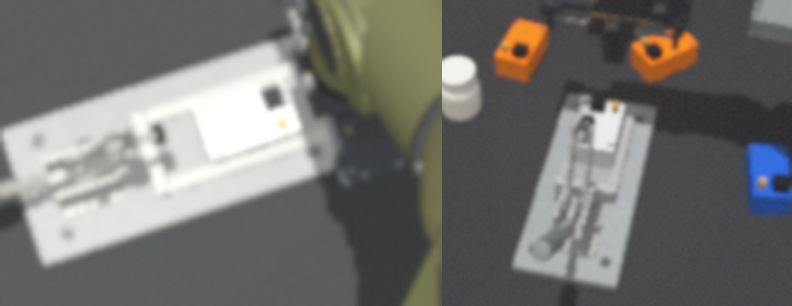

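Picture: the hand is behind the block's solenoid end, with the fingers just beyond it at about (310,150) in the left half. Nothing is touched yet. I'll lower and then push.

move_arm(moves="0 2 36 -0.003 -1;0 2 71 -0.003 -1;0 2 71 -0.003 -1;10 2 71 -0.003 -1;15 2 71 -0.003 -1;20 2 71 -0.003 -1;26 2 71 -0.003 -1;30 2 71 -0.003 -1;34 2 71 -0.003 -1;38 2 71 -0.003 -1;38 2 71 -0.003 -1")

```text
clock: 2.53
position: [0.5642, -0.1199, 0.0301]
orientation: [0.0, 0.574, 0.819, 0.0]
contact_force: [0.7, -1.1, 0.6]
opening: 0.0003
gripper_force: 0.8
```

```bash
python3 st.py 0,-64,27
```

```text
t 2.5333 q [ 0.34  0.96 -0.36  1.84  0.69  0.47 -0.16] nest [  1.4 -94.4  30.1] dyaw -0.0021 F [ 0.7 -1.1  0.6] op 0.000261686262430125
0,-64,27 [30.4 -1.5  3.1]
```

move_arm(moves="4 -1 2 0 -1;8 -1 2 0 -1;12 -1 2 0 -1;16 -1 2 0 -1;20 -1 2 0 -1;23 -1 2 0 -1;25 -1 2 0 -1;25 -1 2 0 -1;25 -1 2 0 -1")

```text
clock: 3.28
position: [0.554, -0.0963, 0.0273]
orientation: [-0.001, 0.574, 0.819, 0.0]
contact_force: [-0.4, 0.2, -0.9]
opening: 0.0006
gripper_force: 0.0
```

```bash
python3 st.py 0,-64,27
```

```text
t 3.2833 q [ 0.29  0.95 -0.34  1.88  0.69  0.43 -0.21] nest [ -0.1 -68.7  27.3] dyaw -0.0019 F [-0.4  0.2 -0.9] op 0.0005843507760215842
0,-64,27 [4.7 0.1 0.3]
```

move_arm(moves="1 0 0 0 -1;2 0 0 0 -1;3 0 0 0 -1;4 0 0 0 -1;5 0 0 0 -1;6 0 0 0 -1;6 0 0 0 -1")

```text
clock: 3.87
position: [0.5528, -0.0927, 0.0276]
orientation: [0.001, 0.575, 0.818, -0.0]
contact_force: [0.9, -3.3, -1.7]
opening: 0.0005
gripper_force: 2.1
```

```bash
python3 st.py 0,-64,27
```

```text
t 3.8667 q [ 0.27  0.95 -0.33  1.89  0.7   0.42 -0.23] nest [  0.  -64.9  27.6] dyaw -0.0033 F [ 0.9 -3.3 -1.7] op 0.0005024092424372644
0,-64,27 [ 0.9 -0.   0.6]
```

move_arm(moves="1 0 0 0 -1;2 0 0 0 -1;2 0 0 0 -1;3 0 0 0 -1;4 0 0 0 -1;4 0 0 0 -1")

```text
clock: 4.37
position: [0.5527, -0.0927, 0.028]
orientation: [0.003, 0.576, 0.818, -0.002]
contact_force: [4.6, -10.4, -0.8]
opening: 0.0002
gripper_force: 5.5
```

```bash
python3 st.py 0,-64,27
python3 - <<'E'
from h import *; import cv2
a=cv2.resize(grab_frame("top")[160:250,270:400],None,fx=6,fy=6,interpolation=2)
cv2.imwrite("pics/a2.png",a[:,:,::-1])
E
```

```text
t 4.3667 q [ 0.27  0.95 -0.32  1.89  0.7   0.42 -0.23] nest [ -0.  -64.8  28. ] dyaw -0.0061 F [  4.6 -10.4  -0.8] op 0.00019193504786284475
0,-64,27 [0.8 0.  1. ]
```

View pics/a2.png

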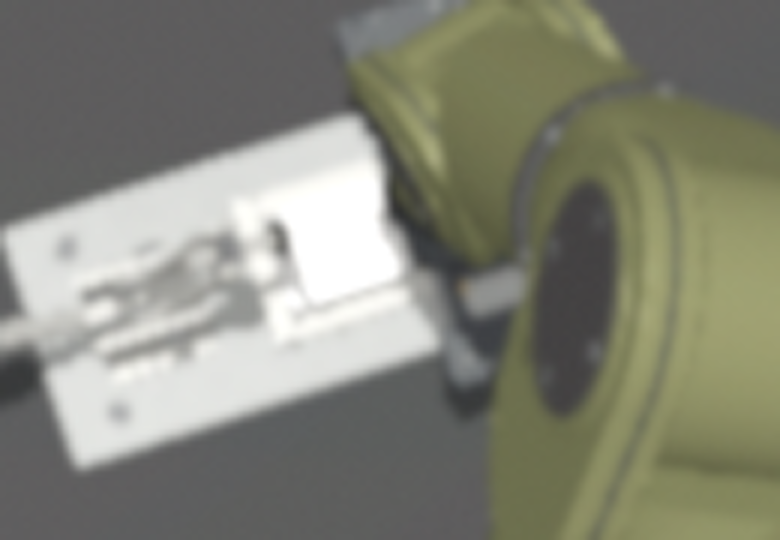

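The block's top near edge runs (280,215)–(310,300) and the stop bar's at about (240,205)–(280,330). I'll check the gap numerically.

Run:
```python
from h import *
p=np.load("nest.npy")
for P in [(.025,.03,.052),(-.025,.03,.052),(.025,-.055,.052),(.039,.03,.036),(-.039,.03,.036),(.039,.042,.036),(-.039,.042,.036),(.025,.02,.052)]:
    u=proj("top",n2w(p,[P]))[0]; print(P,((u-[270,160]+.5)*6-.5).round(0))
```

```text
(0.025, 0.03, 0.052) [262. 215.]
(-0.025, 0.03, 0.052) [293. 308.]
(0.025, -0.055, 0.052) [420. 163.]
(0.039, 0.03, 0.036) [254. 194.]
(-0.039, 0.03, 0.036) [301. 337.]
(0.039, 0.042, 0.036) [232. 201.]
(-0.039, 0.042, 0.036) [279. 344.]
(0.025, 0.02, 0.052) [280. 209.]
```

move_arm(moves="2 0 0 0 -1;4 0 0 0 -1;6 0 0 0 -1;8 0 0 0 -1;8 0 0 0 -1;8 0 0 0 -1")

```text
clock: 4.92
position: [0.5525, -0.0926, 0.0289]
orientation: [0.007, 0.578, 0.816, -0.004]
contact_force: [9.1, -22.5, 0.4]
opening: 0.0006
gripper_force: 12.3
```

```bash
python3 st.py
python3 - <<'E'
from h import *; import cv2
p=np.load("nest.npy")
def rect(n,im,z):
    xs=np.arange(.045,-.045,-.0005); ys=np.arange(.08,-.11,-.0005)
    Y,X=np.meshgrid(ys,xs); uv=proj(n,n2w(p,np.c_[X.ravel(),Y.ravel(),np.full(X.size,z)])).astype(np.float32)
    return cv2.remap(im,uv[:,0].reshape(X.shape),uv[:,1].reshape(X.shape),cv2.INTER_CUBIC)
t0=cv2.imread("pics/top0.png"); s0=cv2.imread("pics/side0.png")
t1=grab_frame("top")[:,:,::-1].copy(); s1=grab_frame("side")[:,:,::-1].copy()
o=np.vstack([np.hstack([rect("top",t0,.052),rect("side",s0,.052)]),np.hstack([rect("top",t1,.052),rect("side",s1,.052)]),])
cv2.imwrite("pics/r.png",o); print(o.shape)
E
```

```text
t 4.9167 q [ 0.25  0.94 -0.3   1.9   0.7   0.41 -0.25] nest [ -0.2 -64.7  28.9] dyaw -0.0115 F [  9.1 -22.5   0.4] op 0.0006153664319909204
(360, 760, 3)
```

View pics/r.png

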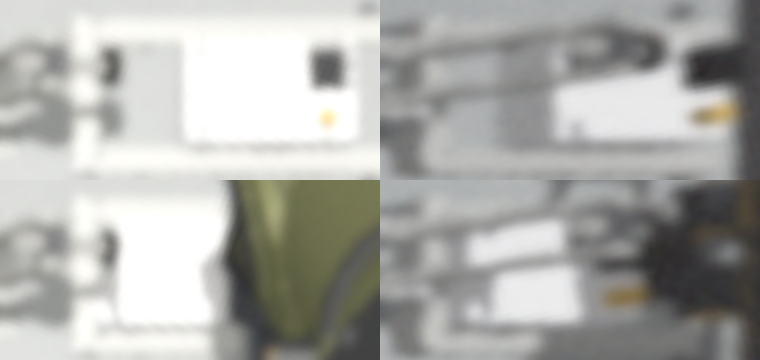

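The top view shows the block's lit edge at col 117, and the side view shows its front edge at col 468, a 42 mm advance. The strip between looks like the arm's shadow on the block. The push is rigid at 22 N. I'll back off and check the solenoid end unobstructed.

move_arm(moves="-15 0 0 0 -1;-45 0 0 0 -1;-45 0 -40 0 -1;-45 0 -80 0 -1;-45 0 -120 0 -1;-45 0 -160 0 -1;-45 0 -200 0 -1;-45 0 -240 0 -1;-45 0 -240 0 -1")

```text
clock: 5.77
position: [0.5678, -0.1208, 0.2754]
orientation: [0.006, 0.574, 0.819, 0.004]
contact_force: [1.5, 0.7, -0.4]
opening: 0.0002
gripper_force: 0.0
```

```bash
python3 st.py 0,285,265
python3 - <<'E'
from h import *; import cv2
p=np.load("nest.npy")
def rect(n,im,z):
    xs=np.arange(.045,-.045,-.0005); ys=np.arange(.08,-.11,-.0005)
    Y,X=np.meshgrid(ys,xs); uv=proj(n,n2w(p,np.c_[X.ravel(),Y.ravel(),np.full(X.size,z)])).astype(np.float32)
    return cv2.remap(im,uv[:,0].reshape(X.shape),uv[:,1].reshape(X.shape),cv2.INTER_CUBIC)
s0=cv2.imread("pics/side0.png")
t1=grab_frame("top")[:,:,::-1].copy(); s1=grab_frame("side")[:,:,::-1].copy()
o=np.vstack([np.hstack([rect("top",t1,.052),rect("side",s1,.052)]),np.hstack([rect("top",t1,.068),rect("side",s1,.068)]),])
cv2.imwrite("pics/r2.png",o)
E
```

```text
t 5.7667 q [ 0.49  0.63 -0.61  1.66  0.42  0.97  0.07] nest [  4.5 -96.5 275.4] dyaw -0.0017 F [ 1.5  0.7 -0.4] op 0.0002099505739784618
0,285,265 [381.5  -5.2   8.7]
```

View pics/r2.png

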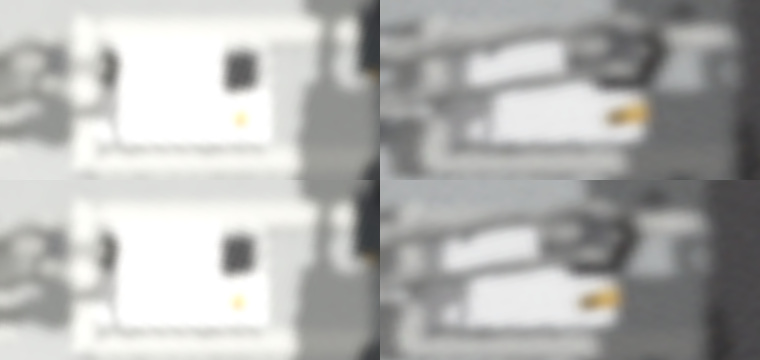

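The block's back edge is now at col 270 (nest y = -55) and the solenoid at col 240 (y = -40), so the block is home. On to the far side of the handle.

move_arm(moves="385 -4 5 0 -1;385 -4 5 0 -1;385 -4 5 0 -1;385 -4 5 0 -1;385 -4 5 0 -1;385 -4 5 0 -1;385 -4 5 0 -1;385 -4 5 0 -1;385 -4 5 0 -1;385 -4 5 0 -1;385 -4 5 0 -1;385 -4 5 0 -1")

```text
clock: 6.87
position: [0.428, 0.2371, 0.2612]
orientation: [-0.0, 0.574, 0.819, -0.002]
contact_force: [0.1, -0.9, 1.1]
opening: 0.0006
gripper_force: 0.0
```

```bash
python3 st.py 0,285,178
```

```text
t 6.8667 q [-0.22  0.53 -0.6   1.92  0.4   0.81 -0.68] nest [ -4.2 287.7 261.2] dyaw -0.0011 F [ 0.1 -0.9  1.1] op 0.0006022620423270482
0,285,178 [-2.5  4.5 83.2]
```

move_arm(moves="-2 4 40 0 -1;-2 4 83 0 -1;-2 4 83 0 -1;-10 4 83 0 -1;-20 4 83 0 -1;-30 4 83 0 -1;-40 4 82 0 -1;-50 4 79 0 -1;-60 4 74 0 -1;-70 4 69 0 -1;-80 4 65 0 -1;-80 4 65 0 -1")

```text
clock: 7.87
position: [0.4617, 0.1602, 0.1989]
orientation: [0.002, 0.577, 0.817, -0.0]
contact_force: [-0.3, -0.5, -1.2]
opening: 0.0005
gripper_force: 0.0
```

```bash
python3 st.py 0,135,207
```

```text
t 7.8667 q [-0.09  0.62 -0.54  2.    0.51  0.66 -0.62] nest [  1.1 203.9 198.9] dyaw -0.0082 F [-0.3 -0.5 -1.2] op 0.0005215317223896372
0,135,207 [-68.9  -0.5  -7.9]
```

move_arm(moves="-10 0 -3 0 -1;-20 0 -5 0 -1;-30 0 -7 0 -1;-40 0 -8 0 -1;-50 0 -8 0 -1;-60 0 -8 0 -1;-70 0 -8 0 -1;-70 0 -8 0 -1")

```text
clock: 8.53
position: [0.4845, 0.0962, 0.2054]
orientation: [0.0, 0.576, 0.818, -0.0]
contact_force: [0.2, 0.6, 0.8]
opening: 0.0005
gripper_force: 0.7
```

```bash
python3 st.py 0,105,207
```

```text
t 8.5333 q [ 0.06  0.62 -0.56  1.98  0.51  0.69 -0.47] nest [  0.7 136.  205.4] dyaw -0.0056 F [0.2 0.6 0.8] op 0.0005038753273307795
0,105,207 [-31.   -0.5  -1.6]
```

move_arm(moves="-5 0 -1 0 -1;-10 0 -1 0 -1;-15 0 -1 0 -1;-20 0 -1 0 -1;-25 0 -1 0 -1;-30 0 -1 0 -1;-34 0 -1 0 -1;-38 0 -1 0 -1;-38 0 -1 0 -1")

```text
clock: 9.28
position: [0.4952, 0.066, 0.2065]
orientation: [-0.002, 0.573, 0.819, 0.002]
contact_force: [-4.4, 7.1, -0.6]
opening: 0.0005
gripper_force: 4.2
```

```bash
python3 st.py 0,105,207
```

```text
t 9.2833 q [ 0.14  0.63 -0.58  1.96  0.51  0.7  -0.4 ] nest [  0.3 103.9 206.5] dyaw -0.0002 F [-4.4  7.1 -0.6] op 0.0005158552910823332
0,105,207 [ 1.1 -0.3 -0.5]
```

move_arm(moves="-2 0 0 0 -1;-4 0 0 0 -1;-6 0 0 0 -1;-6 0 0 0 -1")

```text
clock: 9.62
position: [0.4954, 0.0654, 0.2064]
orientation: [-0.005, 0.571, 0.821, 0.004]
contact_force: [-9.0, 18.5, -1.3]
opening: 0.0007
gripper_force: 9.4
```

```bash
python3 st.py
```

```text
t 9.6167 q [ 0.15  0.63 -0.58  1.96  0.5   0.7  -0.39] nest [  0.3 103.3 206.4] dyaw 0.0046 F [-9.  18.5 -1.3] op 0.0006696169923950721
```

move_arm(moves="30 0 0 0 -1;70 0 0 0 -1;70 0 -40 0 -1;70 0 -80 0 -1;70 0 -80 0 -1;70 0 -80 0 -1;70 0 -80 0 -1;70 0 -80 0 -1;70 0 -80 0 -1;70 0 -80 0 -1;70 0 -80 0 -1;70 0 -80 0 -1")

```text
clock: 10.62
position: [0.4747, 0.1225, 0.2861]
orientation: [-0.0, 0.574, 0.819, -0.0]
contact_force: [-0.8, -0.1, -0.7]
opening: 0.0006
gripper_force: 0.0
```

```bash
python3 st.py 0,25,285
python3 - <<'E'
from h import *; import cv2
p=np.load("nest.npy")
s=cv2.resize(grab_frame("side")[150:300,250:410],None,fx=3.4,fy=3.4,interpolation=2)
for P in[(0,.075,.242),(0,0,.052)]: print(((proj("side",n2w(p,[P]))[0]-[250,150])*3.4).round())
cv2.imwrite("pics/l.png",s[:,:,::-1])
E
```

```text
t 10.6167 q [ 0.07  0.51 -0.65  1.88  0.39  0.88 -0.42] nest [  0.4 164.  286.1] dyaw -0.003 F [-0.8 -0.1 -0.7] op 0.0006298571699047703
0,25,285 [-139.    -0.     1.1]
[248. 143.]
[268. 236.]
```

View pics/l.png

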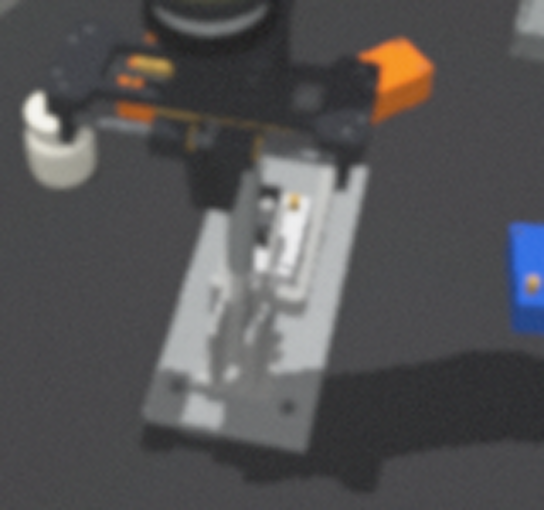

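The handle stands up near (245,175), leaning slightly towards the block, and the arm lies level on the block with the hand clear. I'll move over to the other side, without touching, during the wait.

move_arm(moves="-35 0 0 0 -1;-70 0 0 0 -1;-105 0 0 0 -1;-144 0 0 0 -1;-144 0 0 0 -1;-144 0 0 0 -1;-144 0 0 0 -1;-144 0 0 0 -1;-144 0 0 0 -1;-144 0 0 0 -1;-144 0 0 0 -1;-144 0 0 0 -1")

```text
clock: 11.67
position: [0.5238, -0.0122, 0.2866]
orientation: [0.0, 0.574, 0.819, 0.0]
contact_force: [0.8, 0.7, 0.3]
opening: 0.0006
gripper_force: 0.0
```

move_arm(moves="0 0 0 0 -1;0 0 0 0 -1;0 0 0 0 -1;0 0 0 0 -1;0 0 0 0 -1;0 0 0 0 -1;0 0 0 0 -1;0 0 0 0 -1;0 0 0 0 -1;0 0 0 0 -1;0 0 0 0 -1;0 0 0 0 -1")

```text
clock: 12.67
position: [0.5239, -0.0128, 0.2865]
orientation: [0.0, 0.574, 0.819, -0.0]
contact_force: [-0.2, -0.3, 0.1]
opening: 0.0002
gripper_force: 0.0
```

move_arm(moves="0 0 0 0 -1;0 0 0 0 -1;0 0 0 0 -1;0 0 0 0 -1;0 0 0 0 -1;0 0 0 0 -1;0 0 0 0 -1;0 0 0 0 -1;0 0 0 0 -1;0 0 0 0 -1;0 0 0 0 -1;0 0 0 0 -1")

```text
clock: 13.67
position: [0.5239, -0.0128, 0.2866]
orientation: [0.0, 0.574, 0.819, -0.0]
contact_force: [-0.4, -0.1, -0.1]
opening: 0.0003
gripper_force: 0.0
```

move_arm(moves="0 0 0 0 -1;0 0 0 0 -1;0 0 0 0 -1;0 0 0 0 -1;0 0 0 0 -1;0 0 0 0 -1;0 0 0 0 -1;0 0 0 0 -1;0 0 0 0 -1;0 0 0 0 -1;0 0 0 0 -1;0 0 0 0 -1")

```text
clock: 14.67
position: [0.5239, -0.0128, 0.2866]
orientation: [0.0, 0.574, 0.819, -0.0]
contact_force: [0.9, -0.0, 0.0]
opening: 0.0004
gripper_force: 0.0
```

```bash
python3 st.py 0,25,207
```

```text
t 14.6667 q [ 0.34  0.55 -0.64  1.79  0.4   0.93 -0.13] nest [2.000e-01 2.010e+01 2.866e+02] dyaw -0.0028 F [ 0.9 -0.   0. ] op 0.0003534573959726117
0,25,207 [ 4.9 -0.3 79.6]
```

move_arm(moves="0 0 40 0 -1;0 0 80 0 -1;0 0 80 0 -1;10 0 80 0 -1;20 0 80 0 -1;30 0 80 0 -1;40 0 80 0 -1;50 0 80 0 -1;60 0 80 0 -1;70 0 80 0 -1;80 0 80 0 -1;80 0 80 0 -1")

```text
clock: 15.67
position: [0.4957, 0.0656, 0.2068]
orientation: [-0.001, 0.573, 0.82, 0.001]
contact_force: [0.3, -0.1, 0.1]
opening: 0.0002
gripper_force: 0.0
```

```bash
python3 st.py 0,156,201 0,206,173
```

```text
t 15.6667 q [ 0.13  0.62 -0.56  1.96  0.5   0.7  -0.39] nest [  0.6 103.4 206.8] dyaw 0.0014 F [ 0.3 -0.1  0.1] op 0.00018223211013406013
0,156,201 [52.6 -0.6  5.9]
0,206,173 [102.6  -0.5  34. ]
```

move_arm(moves="10 0 0 0 -1;20 0 1 0 -1;30 0 2 0 -1;40 0 4 0 -1;50 0 6 0 -1;60 0 10 0 -1;68 0 15 0 -1;76 0 20 0 -1;84 0 24 0 -1;90 0 28 0 -1;96 0 31 0 -1;96 0 31 0 -1")

```text
clock: 16.67
position: [0.4631, 0.1541, 0.1749]
orientation: [-0.001, 0.574, 0.819, -0.0]
contact_force: [-0.2, -0.6, -0.1]
opening: 0.0007
gripper_force: 0.0
```

```bash
python3 st.py 0,206,173
```

```text
t 16.6667 q [-0.1   0.65 -0.5   2.03  0.54  0.6  -0.63] nest [  0.3 197.7 174.9] dyaw -0.0009 F [-0.2 -0.6 -0.1] op 0.0006597167035880732
0,206,173 [ 8.3 -0.3  1.9]
```

move_arm(moves="3 0 1 0 -1;6 0 2 0 -1;9 0 2 0 -1;12 0 2 0 -1;14 0 2 0 -1;16 0 2 0 -1;16 0 2 0 -1")

```text
clock: 17.25
position: [0.4597, 0.164, 0.1736]
orientation: [0.002, 0.576, 0.818, -0.002]
contact_force: [3.1, -8.4, 2.1]
opening: 0.0004
gripper_force: 4.1
```

```bash
python3 st.py 0,206,173
```

```text
t 17.25 q [-0.14  0.65 -0.49  2.03  0.55  0.59 -0.66] nest [  0.6 208.2 173.6] dyaw -0.0061 F [ 3.1 -8.4  2.1] op 0.00038622635697069144
0,206,173 [-2.2 -0.6  0.6]
```

Now at the predicted stop (208 vs 206), with force rising. A little more confirms it, then I retreat.

move_arm(moves="2 0 0 0 -1;4 0 0 0 -1;6 0 0 0 -1;6 0 0 0 -1")

```text
clock: 17.58
position: [0.4592, 0.1648, 0.1735]
orientation: [0.005, 0.578, 0.816, -0.005]
contact_force: [8.0, -17.3, 4.1]
opening: 0.0002
gripper_force: 8.3
```

```bash
python3 st.py
```

```text
t 17.5833 q [-0.15  0.65 -0.48  2.03  0.55  0.6  -0.67] nest [  0.4 209.1 173.5] dyaw -0.0105 F [  8.  -17.3   4.1] op 0.00017535785246690778
```

move_arm(moves="-25 0 0 0 -1;-40 0 -30 0 -1;-40 0 -70 0 -1;-40 0 -110 0 -1;-80 0 -110 0 -1;-120 0 -110 0 -1;-160 -40 -110 0 -1;-200 -80 -110 0 -1;-230 -110 -110 0 -1;-260 -140 -110 0 -1;-290 -160 -110 0 -1;-290 -160 -110 0 -1")

```text
clock: 18.58
position: [0.4024, -0.1572, 0.2835]
orientation: [-0.0, 0.576, 0.817, -0.001]
contact_force: [-0.6, 0.6, 0.0]
opening: 0.0003
gripper_force: 0.0
```

```bash
python3 st.py
python3 - <<'E'
from h import *; import cv2
p=np.load("nest.npy")
a=cv2.resize(grab_frame("top")[120:250,220:400],None,fx=4,fy=4,interpolation=2)
for P in[(0,.25,.194),(.025,-.055,.052),(-.025,-.055,.052)]: print(((proj("top",n2w(p,[P]))[0]-[220,120])*4).round())
cv2.imwrite("pics/f.png",a[:,:,::-1])
E
```

```text
t 18.5833 q [ 0.72  0.43 -0.66  2.04  0.37  0.79  0.18] nest [-163.3  -74.   283.5] dyaw -0.0067 F [-0.6  0.6  0. ] op 0.00029381750611109843
[ 75. 410.]
[478. 267.]
[499. 329.]
```

View pics/f.png

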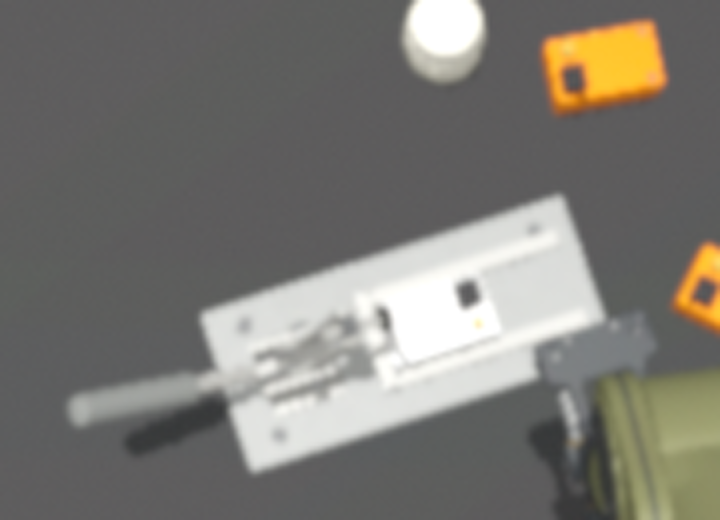

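The handle end is at (78,410), against (75,410) predicted for fully open. The block's back edge is at (480,268)–(498,330), as predicted for home. The bystanders are undisturbed and the hand is clear, so I hand in the job.

```bash
python3 -c "from cell import job; print(job.job_done())"
```

```text
the job is handed in; nothing more can be done
None
```

I pushed the block home against the stop, locked the clamp and left it hands-off for about 5 s, then swung the handle fully open; the final picture shows the block still home and the bystanders in view untouched, and the job was handed in at about 19 s with no verdict returned.

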